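Key the grinding disc of a grain mill onto its pin and press it home

ROBOT

A 6-joint arm with a two-finger parallel gripper is mounted at the origin on the work surface. World frame = base frame: x ahead of the robot, y to its left, z up, the work surface at z = 0. Lengths are in m, angles in rad, forces in N, time in s.
With the tool pointing down it reaches from about 0.35 to 0.925 m from the base axis. Payload 6.4 kg.
Tool frame: the origin (TCP) lies at the very end of the fingers, on their centre line; the grasp point (between the pads) lies 19 mm behind it; z points along the fingers, y is the direction in which the jaws open and shut (so a half turn about z gives the same grasp; the last joint's range is limited). The gripper opens to 94 mm and grips with 3 to 60 N. Pads are 16 mm wide; open, the fingers measure 119 mm over their backs; the gripper's body (75 mm by 177 mm) begins 78 mm behind the grasp point.
Start: joints at [1.145, 0.245, 1.558, -0, 1.339, -0.174], TCP at [0.162, 0.63, 0.205] pointing down, gripper open.
Joint ranges: [-3.13, 3.13], [-1.02, 2.26], [0.13, 2.54], [-0.95, 4.09], [0.21, 2.88], [-2.74, 2.74]. Speed limits (rad/s): [2.57, 2.57, 3.14, 3.14, 3.14, 3.14].

INTERFACE

Orientations are given as a unit quaternion [w, x, y, z].
In Python, from bench import bot gives the robot as it stands.
- The arm moves only by the tool servo_tool, never from a script. Its arguments are lists of equal length, an entry for each row: "delta_pos": the shift along the world's x, y, z in m, a list of three; "angular": the turn, a rotation vector about the world's x, y, z in degrees, a list of three; "jaw": the opening, from -1 (shut) to 1 (fully open), so that 0 is half open. In form: {"delta_pos": [[x, y, z], ...], "angular": [[wx, wy, wz], ...], "jaw": [jaw, ...]}. A call has 1 to 5 rows; each row is the pose to reach, as a shift and turn from the pose commanded when the call began; what a row does not reach only later rows make up. A row lasts 1/10 s, in which the tool goes at most 50 mm and 8.59 degrees, less where a joint would pass 70% of its speed; a pose out of reach is approached as far as the arm can. A call with a gripper value outside its range is refused whole. The fingers move at their own pace and stop on an object; "grip_force" is the grip in N (left out, the last holds). Time passes only in rows, so rows that repeat a pose let the fingers close. It gives the time, the measured TCP pose, the force and the opening at its end, in the units of the state.
- bot.get_state(): the state, without advancing time (a new reading comes with each control period).
- bot.grab_frame(name): name is "scene" or "top" or "wrist"; returns a dict with "frame" (480x640x3 uint8, blue, green, red), "mtx" (3x3 intrinsics, pixels), "D" ([k1, k2, p1, p2, k3] as OpenCV has them; the pictures are not rectified), "R" (3x3) and "t" (3): a world point X has camera coordinates R X + t; the wrist camera has in their place "hand_eye" (4x4, takes a point from camera to tool coordinates, whose origin is the TCP and whose axes are the flange's). Camera axes: x right, y down, z forward; pixel columns grow to the right and rows downward; lengths in m; the calibration is good to about 2 mm. A picture is of the moment at which its call begins: read the wrist's pose just before it. There is no depth.
- bot.hand_in(): hands the job in, once; it reports no verdict.
Trained networks look in the newest picture that a camera, given by its name, has taken for a name from the list of things; names that differ only in an ending like _2 or _b are one class to them, and where a whole thing is asked for, a point or a joint stands for the part that bears it (a point fixed in the world has none). Each returns a list of dicts, best first, with "p" (0 to 1); they miss things now and then, are a little off and sometimes report something else, mostly with a low value. They report only what shows in the picture. A call takes as long as a camera call.
- bot.find_in(camera, label): "box" ([centre column, centre row, width, height] in pixels, round what is visible of it).
- bot.landmark_of(camera, label): "position" ([row, column] in pixels: a listed point, or the origin of a listed thing).
The state is a dict: "clock": time; "qpos": joint angles; "qd": joint speeds; "joint_torque": joint torques, N m; "position": TCP position; "orientation": TCP orientation; "force": force on the tool from outside, world axes, zero at the start; "moment": the same for the moment, N m; "finger_gap": finger opening in m.
Only numpy, scipy, OpenCV 4.12 (cv2) and the standard library are available. Lean on these libraries where they do the work, as an engineer would, in place of code of your own. Each camera call takes 0.05 s, during which the arm holds its last target. There are 200 camera calls.

TASK

The grain mill on the bench is being put back together, and its round stone disc still sits raised on the spindle. With a fingertip against the stub on top of the disc, push the disc round until the notch in its rim is over the pin on the mill's deck, then press the disc down until it is fully home, and move clear. Do not lift the disc, and leave everything else standing where it is.

Things in the scene. Friction and masses are not known exactly. Their poses are not given: they have to be found in the camera images.
- mill: Grain mill with its cover off, fixed to the bench: a pale wooden box 200 mm (its x) by 320 mm (its y) by 100 mm high, with a flat aluminium deck as its top. Origin at the centre of its underside, z up. The stone disc's vertical axis stands at x 0, y -60 mm in this frame (centre of the disc). The other half of the deck (y above 30 mm) carries loose small parts.
- pin (a point): The locating pin: a steel pin 8 mm in diameter with a round end, lying level along the mill's x, 7 mm above the deck. It points from a small aluminium block (18 x 26 mm, 13 mm high, centred 86 mm from the disc's axis, on the mill's +x side) in towards the disc's axis and reaches under the disc's rim to 48 mm from the axis; the part outside the rim is seen from above. This point lies on the pin's centre line, 53 mm from the disc's axis (mill x 53, y -60, z 107 mm).
- mill_disc (a joint): Angle of the stone disc about its vertical axis, rad, growing anticlockwise seen from above; at 0 and at 2 pi (6.283) the notch is over the pin. It starts between 0.7 and 5.58, turns freely either way (stops only at -7 and 7), with light friction of 0.04 N m, about 1 N at the stub, and stays where it is left.
- disc_press (a joint): How far the disc has been pressed down along the spindle, m: 0 as it starts (raised), 0.008 fully home on its stop, negative if lifted. A stiff push fit: pressing down takes about 7 N, it stays where it is left and does not spring back. The pin lies under the rim and blocks pressing beyond the first 1 to 3 mm unless the notch (13 mm wide, so 2.5 mm to spare on each side of the pin) is over it.
- notch (a point): Middle of the notch: a slot 13 mm wide, cut 14 mm deep into the rim of the stone disc and right through its thickness. The disc is 120 mm in diameter, 10 mm thick; raised, its underside is 12 mm above the mill's deck (112 mm above the bench) and its flat upper face 122 mm above the bench; fully home, 8 mm lower. This point is 53 mm from the disc's axis and at half the disc's thickness; x points outward from the axis.
- stub (a point): Top centre of the stub: a round upright steel stub 12 mm in diameter, 18 mm tall, fixed on the upper face of the disc 40 mm from its axis, diametrically opposite the notch. Its top is 140 mm above the bench while the disc is raised.
- hub_top (a point): Centre of the top of the disc's hub: a flat round steel boss 40 mm in diameter in the middle of the disc, 4 mm above its upper face (126 mm above the bench while raised). A good place to press.
- spindle_nut: Bystander: loose stepped round steel nut 28 mm in diameter, 22 mm high, standing on the mill's deck. Origin at the centre of its underside.
- grain_jar: Bystander: small amber jar 42 mm in diameter, 60 mm high, standing on the mill's deck. Origin at the centre of its underside.
- loaf: Bystander: brown loaf 85 x 135 mm, 77 mm high, on the bench on the mill's +y side. Origin at the centre of its underside.
- bread_tin: Bystander: open cream bread tin 105 x 140 mm, 70 mm high, on the bench on the mill's -y side. Origin at the centre of its underside.
- spray_bottle: Bystander: white bottle 60 mm in diameter, 170 mm high, yellow cap, far left on the bench. Origin at the centre of its underside.
- spoon: Bystander: wooden spoon 240 mm long lying at the right of the bench, its length along its own x. Origin at the centre of its underside.
- timer: Bystander: blue kitchen timer 28 x 66 mm, 66 mm high, standing at the left of the bench. Origin at the centre of its underside.

How it is judged:
On the way, in this order (a step that is already met when the one before it is completed fails the run):
1. the disc is turned until its notch is over the pin (horizontal distance between notch and pin below 0.005 m and value of joint disc_press below 0.0065 m).
2. the disc is pressed fully home over the pin (horizontal distance between notch and pin below 0.005 m and value of joint disc_press above 0.0065 m), for 0.1 s.
At the end, for the whole second after the job is handed in: The disc is pressed at least 6.5 mm of its 8 mm down, its notch within 5 mm of the pin (level distance), it and the loose things around at rest, and none of these moved more than 20 mm (all of step 2 and velocity of joint mill_disc between -0.1 and 0.1 rad/s and velocity of joint disc_press between -0.005 and 0.005 m/s and linear speed of each of spindle_nut, grain_jar, loaf, bread_tin, spray_bottle, spoon, timer below 0.02 m/s and distance of each of spindle_nut, grain_jar, loaf, bread_tin, spray_bottle, spoon, timer from where it was at the start of the episode below 0.02 m); the robot touches nothing.
It fails at once if the disc was lifted more than 4 mm on its spindle (value of joint disc_press below -0.004 m).
It fails at once if a loose thing nearby was knocked, moved or lifted (more than 20 mm) (distance of any of spindle_nut, grain_jar, loaf, bread_tin, spray_bottle, spoon, timer from where it was at the start of the episode above 0.02 m).
It also fails if it takes over 51 s, if anything falls off the work surface, if the arm or the gripper's body presses on something with over 40 N, if the wrist force passes 120 N, or if a joint passes its speed limit or range.

## Working session

There is one attempt and no reset: what is moved stays moved. The work goes in short steps, Python scripts to look and compute and a tool call to move; the robot and the scene stay as the last step left them, time stands still between calls to the robot, and variables do not carry over. Pictures are saved under pics/ and viewed, about 8 in all and at most 12, crops included, and the job is handed in when it is done.

Besides the shell and the picture viewer there is one more tool, called in YAML: its name, and indented under it one key for each argument. servo_tool: Moves the arm, as the interface text tells. Its arguments: {"type":"object","properties":{"delta_pos":{"type":"array"},"angular":{"type":"array"},"jaw":{"type":"array"},"grip_force":{"type":"number"}},"required":["delta_pos","angular","jaw"]}

```bash
mkdir -p pics; cat > h.py <<'E'
import numpy as np, cv2
from bench import bot
def ray(f,row,col):
    p=cv2.undistortPoints(np.array([[[col,row]]],float),f["mtx"],f["D"])[0,0]
    R=np.array(f["R"]);t=np.array(f["t"])
    return -R.T@t, R.T@np.array([p[0],p[1],1])
def at_z(f,row,col,z):
    c,d=ray(f,row,col); return c+d*(z-c[2])/d[2]
def grab(n):
    f=bot.grab_frame(n)
    for k in("mtx","D","R","t"):
        if k in f:f[k]=np.array(f[k],float)
    return f
E
python3 - <<'E'
from h import *
s=bot.get_state();print(s)
Z={"stub":.14,"hub_top":.126,"notch":.117,"pin":.107,"mill":0,"spindle_nut":.1,"grain_jar":.1}
for n in("top","scene"):
    f=grab(n);cv2.imwrite(f"pics/{n}0.png",f["frame"])
    for k,z in Z.items():
        for r in bot.landmark_of(n,k)[:2]:
            print(n,k,np.round(r["position"],1),round(r["p"],2),at_z(f,*r["position"],z).round(4))
E
```

```text
{'clock': 0.0, 'qpos': array([ 1.14488600e+00,  2.45822300e-01,  1.55902179e+00,  1.46964951e-05,
        1.33869186e+00, -1.74122384e-01]), 'qd': array([ 2.33940282e-03, -2.32868201e-04,  7.26497238e-04, -1.94602207e-04,
       -1.71383672e-06,  1.22447619e-03]), 'joint_torque': array([ 9.85191109e-04, -4.15839493e+01, -3.14602768e+01,  6.86043967e-02,
        3.33095645e-02, -1.13537333e-04]), 'position': array([0.16168779, 0.62894137, 0.20433593]), 'orientation': array([-2.93986952e-04,  1.25563306e-01,  9.92085133e-01, -9.26132999e-04]), 'force': array([ 0.15281992,  0.0602209 , -0.18143276]), 'moment': array([ 0.00583204, -0.01232333, -0.01388134]), 'finger_gap': 0.09374263850377501}
top stub [226.  349.3] 0.79 [ 0.5592 -0.0786  0.14  ]
top hub_top [235.1 355.8] 0.7 [ 0.535  -0.0985  0.126 ]
top notch [247.3 371.1] 0.84 [ 0.5006 -0.1443  0.117 ]
top notch [233.2 252.5] 0.49 [0.5387 0.2069 0.117 ]
top pin [217.8 361.2] 0.87 [ 0.5915 -0.1161  0.107 ]
top pin [242.4 151.2] 0.45 [0.5092 0.5089 0.107 ]
top mill [239.3 336.6] 0.84 [ 0.5441 -0.0459  0.    ]
top spindle_nut [248.7 301. ] 0.54 [0.4966 0.0631 0.1   ]
top grain_jar [212.3 308.8] 0.53 [0.6081 0.0416 0.1   ]
top grain_jar [241.9 150.5] 0.2 [0.5119 0.5135 0.1   ]
scene stub [221.7 289.8] 0.7 [ 0.563  -0.0753  0.14  ]
scene hub_top [216.5 289.3] 0.81 [ 0.5319 -0.1039  0.126 ]
scene notch [209.2 287.4] 0.6 [ 0.4997 -0.1384  0.117 ]
scene pin [229.2 272.2] 0.64 [ 0.5842 -0.1195  0.107 ]
scene mill [260.9 306.1] 0.78 [ 0.533  -0.0457  0.    ]
scene mill [310.2 387. ] 0.52 [0.5521 0.2283 0.    ]
scene spindle_nut [246.5 353.2] 0.56 [0.5022 0.0849 0.1   ]
scene grain_jar [264.9 319.2] 0.77 [0.6124 0.0594 0.1   ]
```

```bash
python3 - <<'E'
import cv2
f=cv2.imread("pics/top0.png")[165:295,270:430]
cv2.imwrite("pics/top0c.png",cv2.resize(f,None,fx=4.5,fy=4.5,interpolation=cv2.INTER_CUBIC))
E
```

```text
(no output)
```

View pics/top0c.png

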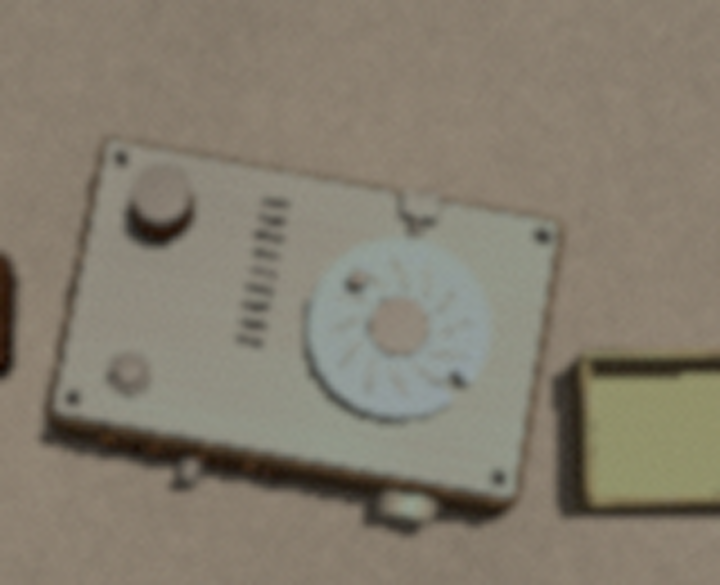

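servo_tool:
  delta_pos:
    - [0,0,0.05]
    - [0.02,-0.045,0.09]
    - [0.04,-0.09,0.095]
    - [0.06,-0.135,0.095]
    - [0.08,-0.18,0.095]
  angular:
    - [0,0,0]
    - [0,0,0]
    - [0,0,0]
    - [0,0,0]
    - [0,0,0]
  jaw: [-1,-1,-1,-1,-1]

```text
clock: 1.3
position: [0.2386, 0.4568, 0.3014]
orientation: [0.001, 0.125, 0.992, 0.001]
force: [0.5, -0.7, 0.3]
finger_gap: 0.0576
```

servo_tool:
  delta_pos:
    - [0.02,-0.045,0]
    - [0.04,-0.09,0]
    - [0.06,-0.135,0]
    - [0.08,-0.18,0]
    - [0.1,-0.22,0]
  angular:
    - [0,0,0]
    - [0,0,0]
    - [0,0,0]
    - [0,0,0]
    - [0,0,0]
  jaw: [-1,-1,-1,-1,-1]

```text
clock: 1.8
position: [0.3384, 0.2362, 0.3007]
orientation: [0.001, 0.126, 0.992, 0.0]
force: [0.8, 0.2, -0.2]
finger_gap: 0.0176
```

servo_tool:
  delta_pos:
    - [0.02,-0.045,0]
    - [0.04,-0.09,0]
    - [0.06,-0.135,0]
    - [0.08,-0.18,0]
    - [0.1,-0.22,0]
  angular:
    - [0,0,0]
    - [0,0,0]
    - [0,0,0]
    - [0,0,0]
    - [0,0,0]
  jaw: [-1,-1,-1,-1,-1]

```text
clock: 2.3
position: [0.4386, 0.0158, 0.3008]
orientation: [0.001, 0.126, 0.992, -0.0]
force: [0.1, 0.2, 0.8]
finger_gap: 0.0009
```

servo_tool:
  delta_pos:
    - [0.02,-0.04,0]
    - [0.04,-0.08,0]
    - [0.06,-0.1,0]
    - [0.06,-0.1,0]
  angular:
    - [0,0,0]
    - [0,0,0]
    - [0,0,0]
    - [0,0,0]
  jaw: [-1,-1,-1,-1]

```text
clock: 2.7
position: [0.4991, -0.0843, 0.2999]
orientation: [-0.0, 0.127, 0.992, -0.0]
force: [-0.5, 0.3, 0.5]
finger_gap: 0.0005
```

```bash
cat >> h.py <<'E'
from scipy.spatial.transform import Rotation as Rn
def wgrab():
    s=bot.get_state(); f=grab("wrist")
    q=s["orientation"];T=np.eye(4);T[:3,:3]=Rn.from_quat(q,scalar_first=True).as_matrix();T[:3,3]=s["position"]
    C=T@np.array(f["hand_eye"]); f["R"]=C[:3,:3].T; f["t"]=-C[:3,:3].T@C[:3,3]; f["C"]=C
    return f
def proj(f,X):
    return cv2.projectPoints(np.array(X,float).reshape(-1,3),cv2.Rodrigues(f["R"])[0],f["t"],f["mtx"],f["D"])[0].reshape(-1,2)
def report(f,cam="wrist",dz=0):
    P={}
    for k,z in {"stub":.14,"hub_top":.126,"notch":.117,"pin":.107}.items():
        for r in bot.landmark_of(cam,k)[:1]:
            P[k]=at_z(f,*r["position"],z-dz*(k!="pin"))
            print(k,np.round(r["position"],1),round(r["p"],2),P[k].round(4))
    if "hub_top" in P:
        for k in P:
            if k!="hub_top":
                d=(P[k]-P["hub_top"])[:2];print(k,"ang",np.degrees(np.arctan2(d[1],d[0])).round(1),"r",np.linalg.norm(d).round(4))
E
python3 - <<'E'
from h import *
f=wgrab();cv2.imwrite("pics/w1.png",f["frame"]);print(f["C"].round(3));report(f)
E
```

```text
[[ 0.253  0.933  0.255  0.426]
 [ 0.967 -0.244 -0.066 -0.066]
 [ 0.     0.263 -0.965  0.478]
 [ 0.     0.     0.     1.   ]]
stub [276.1 336.6] 0.85 [ 0.5585 -0.0794  0.14  ]
hub_top [252.8 307.7] 0.85 [ 0.5314 -0.1028  0.126 ]
notch [227.8 259.3] 0.68 [ 0.495  -0.1454  0.117 ]
stub ang 40.8 r 0.0358
notch ang -130.5 r 0.0561
```

View pics/w1.png

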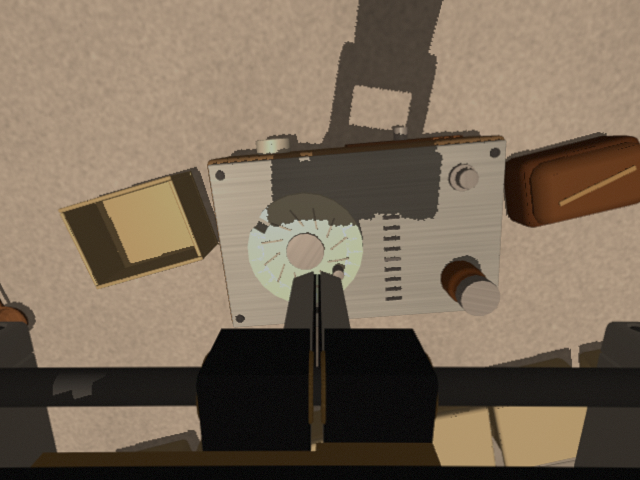

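servo_tool:
  delta_pos:
    - [-0.05,0,0]
    - [-0.09,0,0]
    - [-0.09,0,0]
  angular:
    - [0,0,0]
    - [0,0,0]
    - [0,0,0]
  jaw: [-1,-1,-1]

```text
clock: 3.25
position: [0.4053, -0.0806, 0.3003]
orientation: [0.001, 0.125, 0.992, -0.0]
force: [0.6, -0.5, 1.0]
finger_gap: 0.0004
```

```bash
python3 - <<'E'
from h import *
f=wgrab();cv2.imwrite("pics/w2.png",f["frame"]);report(f)
c=proj(f,[.533,-.102,.12])[0].astype(int);print(c)
x0,y0=max(c[0]-150,0),max(c[1]-110,0)
g=f["frame"][y0:y0+220,x0:x0+300];print(x0,y0)
cv2.imwrite("pics/w2c.png",cv2.resize(g,None,fx=2.6,fy=2.6,interpolation=cv2.INTER_CUBIC))
E
```

```text
hub_top [328.8 326.6] 0.92 [ 0.5281 -0.1014  0.126 ]
notch [303.7 283.7] 0.83 [ 0.4913 -0.1409  0.117 ]
pin [362.3 331.5] 0.78 [ 0.5833 -0.1087  0.107 ]
notch ang -133.0 r 0.054
pin ang -7.5 r 0.0557
[327 329]
177 219
```

View pics/w2c.png

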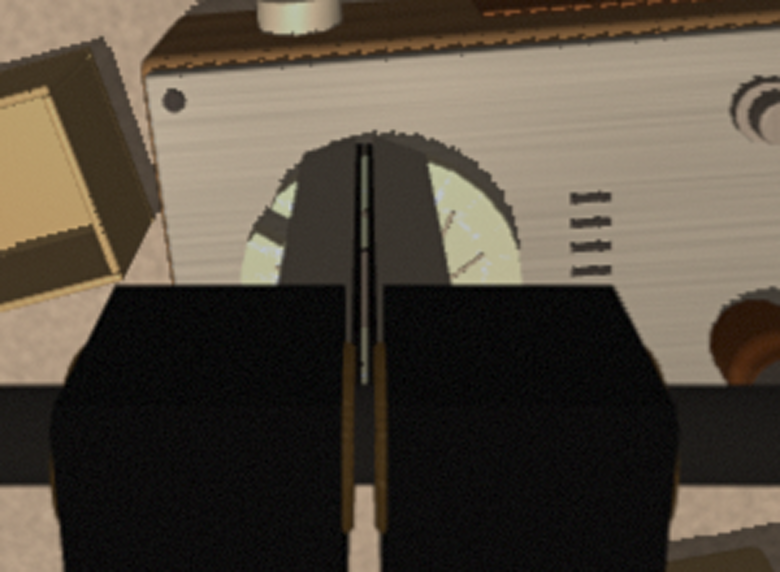

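servo_tool:
  delta_pos:
    - [0.05,0,0]
    - [0.1,0,0]
    - [0.15,0,0]
    - [0.2,0,0]
    - [0.2,0,0]
  angular:
    - [0,0,0]
    - [0,0,0]
    - [0,0,0]
    - [0,0,0]
    - [0,0,0]
  jaw: [-1,-1,-1,-1,-1]

```text
clock: 4.0
position: [0.6121, -0.0815, 0.295]
orientation: [-0.003, 0.125, 0.992, 0.001]
force: [-1.0, 0.2, -0.6]
finger_gap: 0.0005
```

```bash
python3 - <<'E'
from h import *
f=wgrab();cv2.imwrite("pics/w3.png",f["frame"]);report(f)
c=proj(f,[.533,-.102,.12])[0].astype(int);print(c)
x0,y0=max(c[0]-150,0),max(c[1]-90,0)
g=f["frame"][y0:y0+220,x0:x0+300];print(x0,y0)
cv2.imwrite("pics/w3c.png",cv2.resize(g,None,fx=2.6,fy=2.6,interpolation=cv2.INTER_CUBIC))
np.savez("pics/w3.npz",**{k:f[k] for k in("mtx","D","R","t")})
E
```

```text
stub [167.2 305.9] 0.8 [ 0.5578 -0.0781  0.14  ]
hub_top [142.  273.2] 0.76 [ 0.5284 -0.1025  0.126 ]
notch [115.5 222.6] 0.66 [ 0.4931 -0.1432  0.117 ]
pin [195.8 279.3] 0.82 [ 0.5808 -0.1135  0.107 ]
stub ang 39.8 r 0.0382
notch ang -131.0 r 0.0538
pin ang -11.8 r 0.0535
[275 146]
125 56
```

View pics/w3c.png

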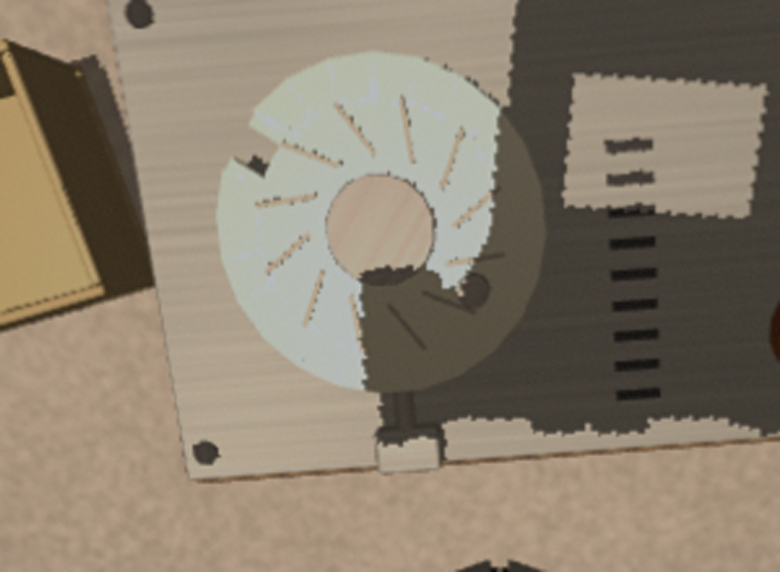

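```bash
python3 - <<'E'
from h import *
f=dict(np.load("pics/w3.npz"))
P=lambda x,y,z:at_z(f,y/2.6+56,x/2.6+125,z)[:2]
hub=P(381,229,.126); 
D=(P(217,225,.122)+P(546,225,.122))/2, (P(378,52,.122)+P(384,391,.122))/2
print("hub",hub,"disc",D)
for n,p in dict(stub=P(475,290,.14),notch=P(258,152,.122),pin=P(402,400,.107),pin2=P(405,428,.107),blk=P(408,452,.113),k1=P(139,12,.1),k2=P(205,452,.1)).items():
    d=p-hub;print(n,p.round(4),np.degrees(np.arctan2(d[1],d[0])).round(1),np.linalg.norm(d).round(4))
d=P(205,452,.1)-P(139,12,.1);print(np.degrees(np.arctan2(d[1],d[0])))
d=P(188,480,.1)-P(438,466,.1);print(np.degrees(np.arctan2(d[1],d[0])))
E
```

```text
hub [ 0.52985661 -0.10458532] disc (array([ 0.52847753, -0.1044339 ]), array([ 0.5299199 , -0.10503648]))
stub [ 0.5585 -0.0766] 44.4 0.0401
notch [ 0.4933 -0.1403] -135.7 0.0511
pin [ 0.595  -0.1172] -11.0 0.0663
pin2 [ 0.6063 -0.1192] -10.8 0.0778
blk [ 0.615  -0.1198] -10.1 0.0864
k1 [ 0.4336 -0.172 ] -145.0 0.1176
k2 [ 0.5968 -0.2032] -55.8 0.1192
-10.792283190266664
-101.06278449850625
```

servo_tool:
  delta_pos:
    - [-0.042,-0.015,-0.03]
    - [-0.042,-0.015,-0.08]
    - [-0.042,-0.015,-0.12]
    - [-0.042,-0.015,-0.14]
    - [-0.042,-0.015,-0.14]
  angular:
    - [0,0,0]
    - [0,0,0]
    - [0,0,0]
    - [0,0,0]
    - [0,0,0]
  jaw: [-1,-1,-1,-1,-1]

```text
clock: 4.75
position: [0.5632, -0.0961, 0.158]
orientation: [-0.002, 0.126, 0.992, 0.001]
force: [-0.7, 0.9, -0.4]
finger_gap: 0.0004
```

servo_tool:
  delta_pos:
    - [0,0,0]
    - [0,0,0]
  angular:
    - [0,0,0]
    - [0,0,0]
  jaw: [-1,-1]

```text
clock: 4.95
position: [0.5674, -0.0974, 0.1633]
orientation: [0.002, 0.126, 0.992, -0.001]
force: [0.5, 0.2, -0.6]
finger_gap: 0.0005
```

```bash
python3 - <<'E'
from h import *
for i in range(4):
    print(bot.get_state()["position"].round(4)); f=wgrab()
print(bot.get_state()["qpos"].round(3))
E
```

```text
[ 0.5674 -0.0974  0.1633]
[ 0.5674 -0.0974  0.1632]
[ 0.5673 -0.0973  0.1628]
[ 0.5671 -0.0972  0.1623]
[-0.367  0.113  1.791 -0.     1.235 -1.686]
```

servo_tool:
  delta_pos:
    - [0.003,-0.012,0]
    - [0.003,-0.012,-0.015]
    - [0.003,-0.012,-0.03]
    - [0.003,-0.012,-0.03]
    - [0.003,-0.012,-0.03]
  angular:
    - [0,0,0]
    - [0,0,0]
    - [0,0,0]
    - [0,0,0]
    - [0,0,0]
  jaw: [-1,-1,-1,-1,-1]

```text
clock: 5.65
position: [0.5683, -0.1085, 0.129]
orientation: [-0.001, 0.126, 0.992, 0.0]
force: [-0.1, 0.1, 0.1]
finger_gap: 0.0005
```

```bash
python3 - <<'E'
from h import *
f=wgrab();s=bot.get_state();p=s["position"];print(p.round(4),s["force"].round(1))
h=np.array([.530,-.1045])
for a in range(0,150,6):
    print(a,((h+.041*np.array([np.cos(np.radians(a)),np.sin(np.radians(a))])-p[:2])*1000).round(1))
E
```

```text
[ 0.5689 -0.1087  0.1299] [-0.4  0.8 -0.4]
0 [2.1 4.2]
6 [1.9 8.5]
12 [ 1.2 12.7]
18 [ 0.1 16.8]
24 [-1.4 20.8]
30 [-3.4 24.7]
36 [-5.7 28.3]
42 [-8.4 31.6]
48 [-11.4  34.6]
54 [-14.8  37.3]
60 [-18.4  39.7]
66 [-22.2  41.6]
72 [-26.2  43.2]
78 [-30.4  44.3]
84 [-34.6  44.9]
90 [-38.9  45.2]
96 [-43.2  44.9]
102 [-47.4  44.3]
108 [-51.6  43.2]
114 [-55.6  41.6]
120 [-59.4  39.7]
126 [-63.   37.3]
132 [-66.3  34.6]
138 [-69.4  31.6]
144 [-72.1  28.3]
```

servo_tool:
  delta_pos:
    - [0.002,0.0085,0]
    - [0.001,0.0127,0]
    - [0,0.0168,0]
    - [-0.0014,0.0208,0]
    - [-0.0034,0.0247,0]
  angular:
    - [0,0,0]
    - [0,0,0]
    - [0,0,0]
    - [0,0,0]
    - [0,0,0]
  jaw: [-1,-1,-1,-1,-1]

```text
clock: 6.2
position: [0.5659, -0.084, 0.1308]
orientation: [0.001, 0.125, 0.992, -0.0]
force: [1.4, -1.9, 0.1]
finger_gap: 0.0007
```

servo_tool:
  delta_pos:
    - [-0.0023,0.0036,0]
    - [-0.005,0.0069,0]
    - [-0.008,0.01,0]
    - [-0.0114,0.0126,0]
    - [-0.015,0.015,0]
  angular:
    - [0,0,0]
    - [0,0,0]
    - [0,0,0]
    - [0,0,0]
    - [0,0,0]
  jaw: [-1,-1,-1,-1,-1]

```text
clock: 6.7
position: [0.5504, -0.069, 0.1304]
orientation: [0.0, 0.126, 0.992, -0.0]
force: [1.6, -2.0, -0.3]
finger_gap: 0.0003
```

servo_tool:
  delta_pos:
    - [-0.0038,0.0019,0]
    - [-0.0078,0.0035,0]
    - [-0.012,0.0046,0]
    - [-0.0162,0.0052,0]
    - [-0.0205,0.0055,0]
  angular:
    - [0,0,0]
    - [0,0,0]
    - [0,0,0]
    - [0,0,0]
    - [0,0,0]
  jaw: [-1,-1,-1,-1,-1]

```text
clock: 7.2
position: [0.5302, -0.064, 0.1306]
orientation: [0.001, 0.126, 0.992, -0.0]
force: [1.6, -4.5, -1.3]
finger_gap: 0.0004
```

```bash
cat >> h.py <<'E'
def stubang(show=None):
    s=bot.get_state();f=grab("top")
    for cam in("top",):
        for k,z in(("stub",.14),("notch",.117)):
            r=bot.landmark_of(cam,k)
            if r:
                d=at_z(f,*r[0]["position"],z)[:2]-np.array([.530,-.1045]);print(cam,k,round(r[0]["p"],2),np.degrees(np.arctan2(d[1],d[0])).round(1),np.linalg.norm(d).round(4))
    d=s["position"][:2]-np.array([.530,-.1045])
    print(s["clock"],"tip",s["position"].round(4),"ang",np.degrees(np.arctan2(d[1],d[0])).round(1),"r",np.linalg.norm(d).round(4),s["force"].round(1))
    return f
E
python3 - <<'E'
from h import *
stubang()
E
```

```text
top stub 0.16 -113.4 0.183
7.2 tip [ 0.5302 -0.064   0.1306] ang 89.7 r 0.0405 [ 1.6 -4.5 -1.3]
```

servo_tool:
  delta_pos:
    - [-0.0043,-0.0003,0]
    - [-0.0085,-0.0009,0]
    - [-0.0127,-0.002,0]
    - [-0.0167,-0.0036,0]
    - [-0.0205,-0.0055,0]
  angular:
    - [0,0,0]
    - [0,0,0]
    - [0,0,0]
    - [0,0,0]
    - [0,0,0]
  jaw: [-1,-1,-1,-1,-1]

```text
clock: 7.85
position: [0.5094, -0.0689, 0.1306]
orientation: [-0.0, 0.126, 0.992, 0.0]
force: [1.7, 0.9, 1.2]
finger_gap: 0.0008
```

```bash
python3 - <<'E'
from h import *
f=stubang()
cv2.imwrite("pics/a.png",f["frame"])
f=wgrab();report(f);cv2.imwrite("pics/w4.png",f["frame"])
f=grab("scene");a=proj(f,[.53,-.1045,.12])[0].astype(int);print(a)
cv2.imwrite("pics/s4.png",cv2.resize(f["frame"][a[1]-70:a[1]+70,a[0]-90:a[0]+90],None,fx=4,fy=4,interpolation=cv2.INTER_CUBIC))
E
```

```text
7.85 tip [ 0.5094 -0.0689  0.1306] ang 120.1 r 0.0411 [1.7 0.9 1.2]
stub [280.6 283.5] 0.62 [ 0.4974 -0.0837  0.14  ]
hub_top [329.6 266.2] 0.88 [ 0.5288 -0.1042  0.126 ]
pin [253.2 350.1] 0.28 [ 0.5026 -0.0472  0.107 ]
stub ang 146.9 r 0.0375
pin ang 114.7 r 0.0627
[289 217]
```

View pics/w4.png

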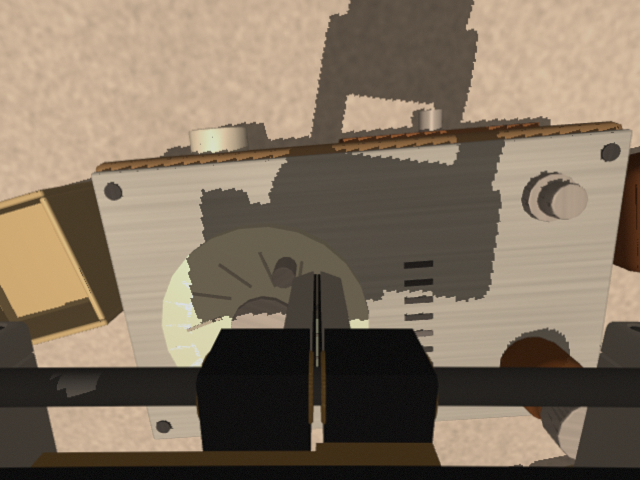

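```bash
python3 - <<'E'
from h import *
f=wgrab();h=np.array([.53,-.1045])
for r,c in((266,286),(268,284)):
    p=at_z(f,r,c,.14)[:2];d=p-h;print(p,np.degrees(np.arctan2(d[1],d[0])),np.linalg.norm(d))
t=bot.get_state()["position"][:2];print(t,p-t)
for a in(140,145,169.1): 
    q=h+.04*np.array([np.cos(np.radians(a)),np.sin(np.radians(a))]);print(a,q,"from tip",q-t,np.linalg.norm(q-t))
E
```

```text
[ 0.49045023 -0.08024385] 148.47891475780557 0.04639552872341526
[ 0.49121952 -0.0814996 ] 149.32815230901613 0.04508817451090508
[ 0.50934554 -0.0688463 ] [-0.01812601 -0.0126533 ]
140 [ 0.49935822 -0.0787885 ] from tip [-0.00998731 -0.0099422 ] 0.014092328506612052
145 [ 0.49723392 -0.08155694] from tip [-0.01211162 -0.01271064] 0.017557100004388274
169.1 [ 0.49072165 -0.09693618] from tip [-0.01862389 -0.02808988] 0.03370297663415292
```

servo_tool:
  delta_pos:
    - [-0.004,-0.002,0]
    - [-0.008,-0.004,0]
    - [-0.0125,-0.006,0]
    - [-0.0125,-0.008,0]
    - [-0.0125,-0.008,0]
  angular:
    - [0,0,0]
    - [0,0,0]
    - [0,0,0]
    - [0,0,0]
    - [0,0,0]
  jaw: [-1,-1,-1,-1,-1]

```text
clock: 8.85
position: [0.4968, -0.0774, 0.1305]
orientation: [-0.0, 0.126, 0.992, -0.0]
force: [-0.6, 1.3, 0.9]
finger_gap: 0.0002
```

servo_tool:
  delta_pos:
    - [0.002,0.008,0]
    - [0.002,0.008,0.03]
    - [0.03,0,0.07]
    - [0.07,0,0.11]
    - [0.115,-0.005,0.13]
  angular:
    - [0,0,0]
    - [0,0,0]
    - [0,0,0]
    - [0,0,0]
    - [0,0,0]
  jaw: [-1,-1,-1,-1,-1]

```text
clock: 9.35
position: [0.6092, -0.0813, 0.2616]
orientation: [0.002, 0.125, 0.992, -0.001]
force: [0.8, -0.1, 0.7]
finger_gap: 0.0002
```

servo_tool:
  delta_pos:
    - [0,0,0.03]
    - [0,0,0.03]
    - [0,0,0.03]
  angular:
    - [0,0,0]
    - [0,0,0]
    - [0,0,0]
  jaw: [-1,-1,-1]

```text
clock: 9.65
position: [0.6071, -0.0813, 0.2875]
orientation: [0.0, 0.125, 0.992, -0.0]
force: [0.5, 0.4, -0.4]
finger_gap: 0.0005
```

```bash
cat > v.py <<'E'
from h import *
import sys
n=sys.argv[1]
f=wgrab();report(f);print(bot.get_state()["position"].round(4),bot.get_state()["clock"])
c=proj(f,[.533,-.102,.12])[0].astype(int)
x0,y0=max(c[0]-110,0),max(c[1]-80,0)
g=f["frame"][y0:y0+165,x0:x0+220];print(x0,y0)
cv2.imwrite(f"pics/{n}c.png",cv2.resize(g,None,fx=3.6,fy=3.6,interpolation=cv2.INTER_CUBIC))
np.savez(f"pics/{n}.npz",**{k:f[k] for k in("mtx","D","R","t")})
E
python3 v.py w5
```

```text
stub [102.5 268.4] 0.86 [ 0.4928 -0.095   0.14  ]
hub_top [147.6 273.9] 0.8 [ 0.5297 -0.1026  0.126 ]
notch [205.2 272.2] 0.71 [ 0.5821 -0.1207  0.117 ]
pin [202.4 280. ] 0.67 [ 0.5827 -0.1139  0.107 ]
stub ang 168.4 r 0.0377
notch ang -19.1 r 0.0555
pin ang -12.1 r 0.0542
[ 0.6061 -0.0814  0.2866] 9.9
166 70
```

View pics/w5c.png

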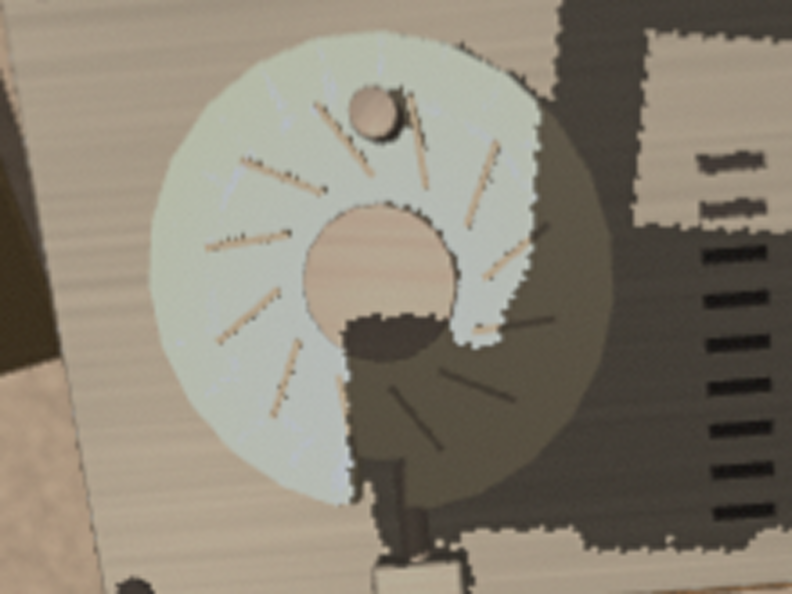

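```bash
python3 - <<'E'
from h import *
f=dict(np.load("pics/w5.npz"))
P=lambda x,y,z:at_z(f,y/3.6+70,x/3.6+166,z)[:2]
hub=P(380,281,.126);print(hub)
for n,p in dict(stub=P(373,112,.14),notchR=P(404,480,.122),notchL=P(355,480,.122),pin=P(414,525,.107),pin2=P(416,548,.107),blk=P(418,585,.113)).items():
    d=p-hub;print(n,p.round(4),np.degrees(np.arctan2(d[1],d[0])).round(1),np.linalg.norm(d).round(4))
E
```

```text
[ 0.52953814 -0.10479767]
stub [ 0.492  -0.0937] 163.5 0.0392
notchR [ 0.5811 -0.1137] -9.8 0.0523
notchL [ 0.5778 -0.1265] -24.2 0.053
pin [ 0.5963 -0.1168] -10.2 0.0679
pin2 [ 0.6029 -0.1181] -10.2 0.0746
blk [ 0.6123 -0.1195] -10.1 0.084
```

servo_tool:
  delta_pos:
    - [-0.04,0.006,-0.03]
    - [-0.08,0.012,-0.06]
    - [-0.109,0.016,-0.1]
    - [-0.109,0.016,-0.13]
    - [-0.109,0.016,-0.13]
  angular:
    - [0,0,0]
    - [0,0,0]
    - [0,0,0]
    - [0,0,0]
    - [0,0,0]
  jaw: [-1,-1,-1,-1,-1]

```text
clock: 10.4
position: [0.4938, -0.0642, 0.153]
orientation: [-0.005, 0.126, 0.992, 0.001]
force: [0.4, 0.3, -0.2]
finger_gap: 0.0002
```

servo_tool:
  delta_pos:
    - [0,0,0]
    - [0,0,0]
  angular:
    - [0,0,0]
    - [0,0,0]
  jaw: [-1,-1]

```text
clock: 10.6
position: [0.5, -0.0663, 0.1602]
orientation: [0.002, 0.126, 0.992, -0.0]
force: [1.2, -0.3, 0.0]
finger_gap: 0.0003
```

servo_tool:
  delta_pos:
    - [-0.003,0,-0.01]
    - [-0.003,0,-0.02]
    - [-0.003,0,-0.028]
    - [-0.003,0,-0.028]
    - [-0.003,0,-0.028]
  angular:
    - [0,0,0]
    - [0,0,0]
    - [0,0,0]
    - [0,0,0]
    - [0,0,0]
  jaw: [-1,-1,-1,-1,-1]

```text
clock: 11.1
position: [0.495, -0.0656, 0.1295]
orientation: [-0.0, 0.126, 0.992, 0.0]
force: [0.2, -0.7, 1.3]
finger_gap: 0.0006
```

```bash
python3 -c "
from h import *
wgrab();s=bot.get_state();print(s['position'].round(4),s['force'].round(1))"
```

```text
[ 0.4953 -0.0657  0.1299] [-0.1  0.2  0.7]
```

Target tip y ≈ -0.0815, so about -15.5 mm, slowly at the end.

servo_tool:
  delta_pos:
    - [0.001,-0.006,0]
    - [0.001,-0.011,0]
    - [0.001,-0.0135,0]
    - [0.001,-0.0155,0]
    - [0.001,-0.0155,0]
  angular:
    - [0,0,0]
    - [0,0,0]
    - [0,0,0]
    - [0,0,0]
    - [0,0,0]
  jaw: [-1,-1,-1,-1,-1]

```text
clock: 11.65
position: [0.4962, -0.0815, 0.1299]
orientation: [0.0, 0.126, 0.992, -0.0]
force: [-1.1, 1.7, 0.7]
finger_gap: 0.0005
```

servo_tool:
  delta_pos:
    - [0,0,0]
    - [0.002,0.01,0]
    - [0.002,0.01,0.03]
    - [0.03,0.005,0.07]
    - [0.07,0,0.11]
  angular:
    - [0,0,0]
    - [0,0,0]
    - [0,0,0]
    - [0,0,0]
    - [0,0,0]
  jaw: [-1,-1,-1,-1,-1]

```text
clock: 12.15
position: [0.5616, -0.0798, 0.2366]
orientation: [0.0, 0.125, 0.992, -0.0]
force: [0.9, 0.2, 1.1]
finger_gap: 0.0004
```

servo_tool:
  delta_pos:
    - [0.04,0,0.04]
    - [0.045,0,0.05]
    - [0.045,0,0.05]
    - [0.045,0,0.05]
  angular:
    - [0,0,0]
    - [0,0,0]
    - [0,0,0]
    - [0,0,0]
  jaw: [-1,-1,-1,-1]

```text
clock: 12.55
position: [0.6058, -0.0799, 0.284]
orientation: [-0.001, 0.125, 0.992, 0.0]
force: [-0.0, 0.6, 0.3]
finger_gap: 0.0006
```

```bash
python3 v.py w6
```

```text
stub [102.9 262.8] 0.76 [ 0.4909 -0.0979  0.14  ]
hub_top [150.9 270.1] 0.62 [ 0.5302 -0.1049  0.126 ]
notch [208.2 275.8] 0.85 [ 0.5839 -0.1161  0.117 ]
pin [204.2 280.2] 0.71 [ 0.5826 -0.1122  0.107 ]
stub ang 169.9 r 0.0399
notch ang -11.8 r 0.0549
pin ang -8.0 r 0.0529
[ 0.6054 -0.0803  0.2838] 12.8
164 72
```

View pics/w6c.png

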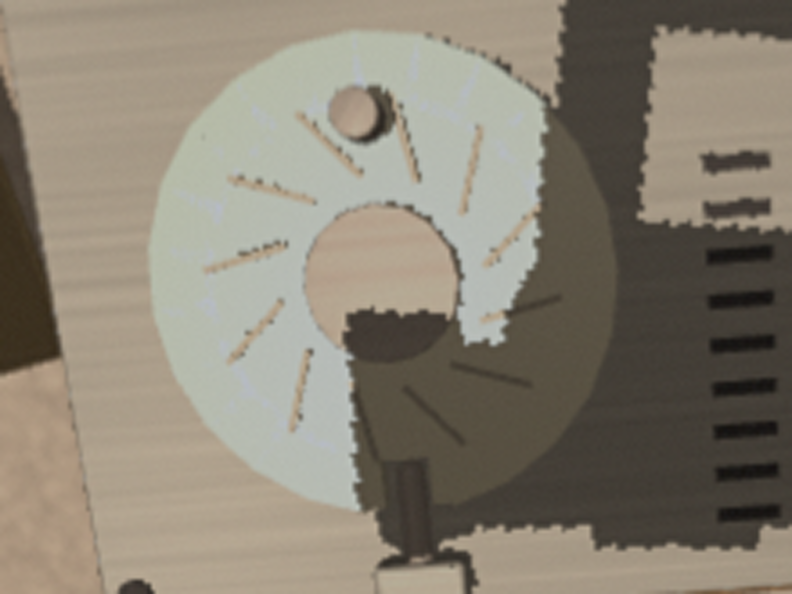

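```bash
python3 - <<'E'
from h import *
f=dict(np.load("pics/w6.npz"))
P=lambda x,y,z:at_z(f,y/3.6+72,x/3.6+164,z)[:2]
hub=P(381,282,.126);print(hub)
for n,p in dict(stub=P(354,112,.14),nR=P(429,464,.122),nL=P(382,464,.122),nLb=P(382,464,.112),pin=P(412,485,.107),pin2=P(417,540,.107),blk=P(422,585,.113)).items():
    d=p-hub;print(n,p.round(4),np.degrees(np.arctan2(d[1],d[0])).round(1),np.linalg.norm(d).round(4))
E
```

```text
[ 0.5296398  -0.10496419]
stub [ 0.4909 -0.0983] 170.2 0.0393
nR [ 0.5781 -0.1064] -1.7 0.0484
nL [ 0.5749 -0.1186] -16.7 0.0473
nLb [ 0.5762 -0.1203] -18.2 0.049
pin [ 0.5846 -0.1146] -10.0 0.0558
pin2 [ 0.6001 -0.1176] -10.2 0.0716
blk [ 0.6118 -0.1189] -9.6 0.0833
```

servo_tool:
  delta_pos:
    - [-0.04,-0.012,-0.02]
    - [-0.0755,-0.024,-0.05]
    - [-0.0755,-0.024,-0.09]
    - [-0.0755,-0.024,-0.124]
    - [-0.0755,-0.024,-0.124]
  angular:
    - [0,0,0]
    - [0,0,0]
    - [0,0,0]
    - [0,0,0]
    - [0,0,0]
  jaw: [-1,-1,-1,-1,-1]

```text
clock: 13.3
position: [0.5267, -0.1031, 0.1556]
orientation: [-0.005, 0.126, 0.992, 0.001]
force: [-0.6, -0.1, -0.2]
finger_gap: 0.0004
```

servo_tool:
  delta_pos:
    - [0,0,0]
    - [0,0,0]
    - [0,0,0]
  angular:
    - [0,0,0]
    - [0,0,0]
    - [0,0,0]
  jaw: [-1,-1,-1]

```text
clock: 13.6
position: [0.5323, -0.105, 0.1634]
orientation: [0.002, 0.125, 0.992, -0.001]
force: [-0.1, -0.1, 0.1]
finger_gap: 0.0002
```

servo_tool:
  delta_pos:
    - [-0.001,0,-0.01]
    - [-0.001,0,-0.02]
    - [-0.001,0,-0.029]
    - [-0.001,0,-0.029]
    - [-0.001,0,-0.031]
  angular:
    - [0,0,0]
    - [0,0,0]
    - [0,0,0]
    - [0,0,0]
    - [0,0,0]
  jaw: [-1,-1,-1,-1,-1]

```text
clock: 14.1
position: [0.5298, -0.1045, 0.1298]
orientation: [-0.0, 0.126, 0.992, 0.0]
force: [-0.1, -0.3, -1.2]
finger_gap: 0.0003
```

servo_tool:
  delta_pos:
    - [0,0,-0.001]
    - [0,0,-0.002]
    - [0,0,-0.003]
    - [0,0,-0.004]
    - [0,0,-0.005]
  angular:
    - [0,0,0]
    - [0,0,0]
    - [0,0,0]
    - [0,0,0]
    - [0,0,0]
  jaw: [-1,-1,-1,-1,-1]

```text
clock: 14.6
position: [0.5301, -0.1047, 0.1261]
orientation: [0.0, 0.126, 0.992, -0.0]
force: [-3.0, 1.1, 7.9]
finger_gap: 0.0007
```

servo_tool:
  delta_pos:
    - [0,0,-0.001]
    - [0,0,-0.002]
    - [0,0,-0.003]
    - [0,0,-0.004]
    - [0,0,-0.005]
  angular:
    - [0,0,0]
    - [0,0,0]
    - [0,0,0]
    - [0,0,0]
    - [0,0,0]
  jaw: [-1,-1,-1,-1,-1]

```text
clock: 15.1
position: [0.5302, -0.1047, 0.1215]
orientation: [0.0, 0.125, 0.992, -0.0]
force: [-3.4, 0.9, 7.2]
finger_gap: 0.0007
```

Past the 3 mm blocking depth with steady 7 N, so the pin is in the notch.

servo_tool:
  delta_pos:
    - [0,0,-0.001]
    - [0,0,-0.002]
    - [0,0,-0.003]
    - [0,0,-0.004]
    - [0,0,-0.004]
  angular:
    - [0,0,0]
    - [0,0,0]
    - [0,0,0]
    - [0,0,0]
    - [0,0,0]
  jaw: [-1,-1,-1,-1,-1]

```text
clock: 15.6
position: [0.5302, -0.1047, 0.1181]
orientation: [-0.0, 0.125, 0.992, -0.0]
force: [-4.2, 1.9, 10.9]
finger_gap: 0.0003
```

servo_tool:
  delta_pos:
    - [0,0,-0.0005]
    - [0,0,-0.001]
    - [0,0,-0.001]
  angular:
    - [0,0,0]
    - [0,0,0]
    - [0,0,0]
  jaw: [-1,-1,-1]

```text
clock: 15.9
position: [0.5303, -0.1047, 0.118]
orientation: [-0.0, 0.125, 0.992, -0.0]
force: [-6.5, 1.7, 15.9]
finger_gap: 0.0006
```

Force rises with no further travel: on the stop at 8 mm. Retract and check.

servo_tool:
  delta_pos:
    - [0,0,0.01]
    - [0,0,0.05]
    - [0.02,0.005,0.1]
    - [0.05,0.015,0.14]
    - [0.075,0.024,0.166]
  angular:
    - [0,0,0]
    - [0,0,0]
    - [0,0,0]
    - [0,0,0]
    - [0,0,0]
  jaw: [-1,-1,-1,-1,-1]

```text
clock: 16.4
position: [0.6064, -0.0806, 0.2849]
orientation: [0.002, 0.126, 0.992, -0.0]
force: [0.2, 1.0, 0.7]
finger_gap: 0.0001
```

servo_tool:
  delta_pos:
    - [0,0,0]
    - [0,0,0]
    - [0,0,0]
    - [0,0,0]
  angular:
    - [0,0,0]
    - [0,0,0]
    - [0,0,0]
    - [0,0,0]
  jaw: [-1,-1,-1,-1]

```text
clock: 16.8
position: [0.6034, -0.0806, 0.2789]
orientation: [-0.002, 0.126, 0.992, 0.0]
force: [-0.7, 0.3, -0.4]
finger_gap: 0.0006
```

```bash
sed -i 's/report(f);/report(f,dz=.008 if n=="w7" else 0);/' v.py; python3 v.py w7
```

```text
stub [110.4 262.8] 0.98 [ 0.4934 -0.1005  0.132 ]
hub_top [149.2 274. ] 0.83 [ 0.5267 -0.1019  0.118 ]
notch [207.9 278.4] 0.96 [ 0.5818 -0.1146  0.109 ]
pin [208.6 277.6] 0.81 [ 0.5826 -0.1158  0.107 ]
stub ang 177.6 r 0.0333
notch ang -13.0 r 0.0565
pin ang -14.0 r 0.0575
[ 0.6045 -0.0807  0.2807] 17.05
165 76
```

View pics/w7c.png

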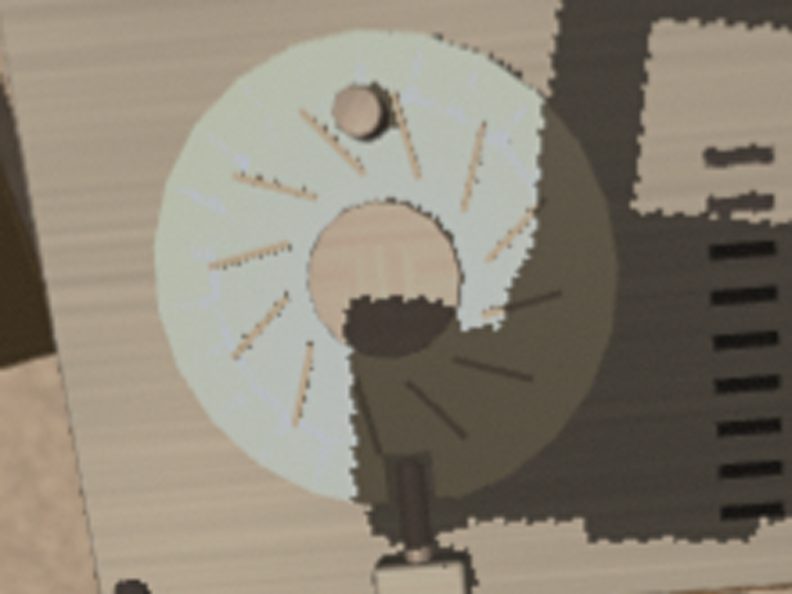

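The pin (about 413, 500) lies in the notch (386–430, 455) and the arm is well clear.

```bash
python3 -c "
from bench import bot
print(bot.hand_in())"
```

```text
the job is handed in; nothing more can be done
None
```

I turned the disc about 125° anticlockwise with the closed fingertips against the stub. After checking the alignment from above, I pressed the disc home on the hub, moved clear and handed the job in at about 17 s of the 51 s allowed.

**Press depth:** the fingertip touched the hub at z = 0.126 m and stopped at 0.118 m, the full 8 mm. Resistance was about 7–8 N on the way down, then rose to 16 N with no further travel, so the disc is on its stop. The arm's force readings stayed far below the limits.

**Alignment:** before pressing, I measured the notch within about 1.5° (about 1.4 mm) of the pin. The last wrist picture shows the pin inside the notch, and the detector put the two about 1.4 mm apart.

**Disagreements:** in that last picture the detector's stub angle read 177.6° (radius 33 mm, not the true 40 mm). That disagrees with my own pre-press measurement of about 170°, so I gave it little weight. I did not measure the other items on the bench again after the press; the arm was never low near them.

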